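Park the index plunger and swing the gearbox turntable to its stop

TASK

Free the gearbox turntable: pull up the sprung index plunger by its red knob, twist the knob anticlockwise until it meets its stop, and let it down into the rest notch there so that it stays retracted by itself. Then swing the turntable anticlockwise by its black handle until its steel lug rests against the red stop block, and let go. Do not force the plunger against its stop or bang the turntable into the block, and leave the other things on the bench where they are.

Things in the scene. Friction and masses are not known exactly. Their poses are not given: they have to be found in the camera images.
- stand: repair stand: steel base plate 340 x 380 x 12 mm, a turntable 244 mm across with a green gearbox on it, a blue bracket with the index plunger on its +y side, a red stop block. Origin: on the turntable's vertical axis at bench height. The plunger's axis is vertical, 150 mm from the origin along the stand's +y. The gearbox is 130 mm high over the bench; nothing on the stand is higher than 150 mm
- plunger_pin (a joint): lift of the plunger, m. 0: its pin is 6.5 mm deep in the turntable's lug and locks it. Spring: 9 N down at 0, plus 0.4 N per mm. The brass cross bar (45 x 5 x 5 mm) under the knob starts in a deep slot; from 12 mm lift it clears the crown and can be twisted; 16 mm is the hard end. In the rest notch it reads 9 mm, pin clear of the lug. Let go short of the notch it sits at 12 mm or springs back
- plunger_knob (a joint): twist of the knob, rad, 0 at the start, growing anticlockwise seen from above; friction under 0.1 N m. The rest notch, 3 mm deep, is somewhere between 0.82 and 1.36 rad, not measured. Its far wall stands 10 mm over the rim as the yellow twist stop: just touching it, the bar is over the notch (play 0.08 rad in all) and can be let down. The stop bears 20 N, that is about 0.35 N m of twist
- knob_grip (a point): grip point on the plunger's axis, 130 mm over the bench at lift 0, rising with it. The red knob is an upright flat blade: 40 mm along the point's x, 12 mm thick along its y, from 15 mm below to 11 mm above the point. At twist 0 its x is the stand's x. Pinch it across the 12 mm; fingertips have room to 30 mm below the point
- turntable (a joint): angle of the turntable, rad, 0 at the start (locked), growing anticlockwise seen from above; free to turn only while the plunger is lifted more than 6.5 mm. Friction about 0.25 N m: it stays where it is left. It meets the stop block somewhere between 0.83 and 1.26 rad
- handle (a point): point on the axis of the turntable's upright black round handle, 20 mm thick, from 93 to 150 mm above the bench; the point is at 130 mm, 108 mm from the turntable's axis. The nearest part of the gearbox is 45 mm from its axis
- lug_face (a point): centre of the leading face of the turntable's steel lug (the face that will meet the stop block), 45 mm above the bench, 150 mm from the turntable's axis
- stop_face (a point): the matching point on the face of the red stop block (28 x 34 x 45 mm, bolted to the base plate): when the lug rests on the block, lug_face and stop_face coincide
- bearing_ring: a steel bearing ring, 44 mm across, 14 mm high, lying on the far right corner of the stand's base plate; origin under its centre
- hex_socket: a dark wrench socket, 26 mm across, 30 mm high, standing on the far left corner of the base plate; origin under its centre
- clear_bucket: a clear plastic bucket, 150 mm across, 140 mm high; origin under its centre
- parts_tray: a red open tray, 160 x 220 x 50 mm; origin under its centre
- ring_wrench: a wrench, 200 mm long, lying on the bench; origin under its middle
- club_hammer: a hammer with a wooden handle, 260 mm long, lying on the bench; origin under its middle
- grease_can: a red can, 66 mm across, 100 mm high; origin under its centre

How it is judged:
By the outcome, as a careful person would: the job done as asked, in the order asked, and still so for the second after the job is handed in, with the robot touching nothing.
It also fails if it takes over 69 s, if anything falls off the work surface, if the arm or the gripper's body presses on something with over 40 N, if the wrist force passes 120 N, or if a joint passes its speed limit or range.

ROBOT

A 6-joint arm with a two-finger parallel gripper is mounted at the origin on the work surface. World frame = base frame: x ahead of the robot, y to its left, z up, the work surface at z = 0. Lengths are in mm, angles in rad, forces in N, time in s.
With the tool pointing down it reaches from about 250 to 775 mm from the base axis. Payload 4 kg.
Tool frame: the origin (TCP) lies between the finger pads; the fingertips stand env.nose_length ahead of it and the grasp point (between the pads) lies 8 mm behind it (env.nose_length is the distance from the TCP to the fingertips, in mm); z points along the fingers, y is the line along which they close (so a half turn about z gives the same grasp; the last joint's range is limited). The gripper opens to 94 mm and grips with 3 to 60 N. Pads are 16 mm wide; open, the fingers measure 119 mm over their backs; the gripper's body (75 mm by 177 mm) begins 78 mm behind the grasp point.
Start: joints at [-1.365, 0.087, 1.371, -0, 1.684, -0.103], TCP at [167.151, -524.004, 216.506] pointing down, gripper open.
Joint ranges: [-3.1, 3.1], [-0.76, 2.03], [0.27, 2.55], [-1.08, 4.22], [0.17, 2.65], [-2.57, 2.57]. Speed limits (rad/s): [2.79, 2.79, 3.14, 3.14, 3.14, 3.14].

INTERFACE

Orientations are given as [roll, pitch, yaw] about the fixed x, y, z axes, in that order (R = Rz(yaw) Ry(pitch) Rx(roll)).
In Python, from rig import env gives the robot as it stands.
- The arm moves only by the tool carry_out, never from a script. Its argument "increments" is a list of rows, each an object with "linear": the shift along the tool's x, y, z in units of 50 mm (1.0 is 50 mm), a list of three; "dr": the turn, a rotation vector about the tool's x, y, z in units of 8 degrees (1.0 is 8 degrees), a list of three. A call has 1 to 20 rows; each row shifts and turns the commanded pose from where the row before left it, along the tool's axes as they then stand; what a row does not reach is not made up. A row lasts 1/10 s, in which the tool goes at most 50 mm and 8.59 degrees, less where a joint would pass 70% of its speed; a pose out of reach is approached as far as the arm can. A call is refused whole if a number of a shift passes 1 or a number of a turn 1, either way. A call with a gripper value outside its range is refused whole. "claw" is the finger opening in mm, from 0 to 94, set as the call begins (left out, the last holds). The fingers move at their own pace and stop on an object; "squeeze" is the grip in N (left out, the last holds). Time passes only in rows, so rows that do not move let the fingers close. It gives the time, the measured TCP pose, the force, the opening and the grip force at its end, in the units of the state.
- env.sense(): the state, without advancing time (a new reading comes with each control period).
- env.snapshot(name): name is "scene" or "top" or "wrist"; returns a dict with "color" (480x640x3 uint8, blue, green, red), "z_map" (480x640 float32, mm along the optical axis (not along the pixel's ray), 0 where there is no reading), "fx", "fy", "cx", "cy" (pixels), "extrinsics" (4x4, takes a point from world to camera coordinates). Camera axes: x right, y down, z forward; pixel columns grow to the right and rows downward; lengths in mm; the calibration is good to about 2 mm. The wrist camera is an equidistant fisheye: a pixel r from the principal point sees the ray r / f radians off the axis. A picture is of the moment at which its call begins.
- env.close_job(): hands the job in; it is judged then, once.
The state is a dict: "t": time; "joint_pos": joint angles; "joint_vel": joint speeds; "joint_torque": joint torques, N m; "tcp_pos": TCP position; "orientation": TCP orientation; "ft_force": force on the tool from outside, world axes, zero at the start; "wrist_torque": the same for the moment, N m; "width": opening from 0.0 (shut) to 1.0 (fully open); "finger_force": force on a finger pad.
Only numpy, scipy, OpenCV 4.12 (cv2) and the standard library are available. Lean on these libraries where they do the work, as an engineer would, in place of code of your own. Each camera call takes 0.05 s, during which the arm holds its last target. There are 200 camera calls.

## Working session

There is one attempt and no reset: what is moved stays moved. The work goes in short steps, Python scripts to look and compute and a tool call to move; the robot and the scene stay as the last step left them, time stands still between calls to the robot, and variables do not carry over. Pictures are saved under pics/ and viewed, at most 10 in all, crops included, and the job is handed in when it is done.

Besides the shell and the picture viewer there is one more tool, called after ">>>" as a command line: name --argument value ..., lists and objects as JSON in quotes. carry_out: Moves the arm, as the interface text tells. Its arguments: {"type":"object","properties":{"increments":{"type":"array"},"claw":{"type":"number"},"squeeze":{"type":"number"}},"required":["increments"]}

```bash
mkdir -p pics; ls; python3 - <<'E'
from rig import env
import cv2,pickle
d={}
for n in("scene","top"):
    s=env.snapshot(n); d[n]=s; cv2.imwrite(f"pics/{n}0.png",s["color"]); print(n,s["fx"],s["fy"],s["cx"],s["cy"],s["extrinsics"].round(3).tolist())
pickle.dump(d,open("d0.pkl","wb")); print(env.sense(),env.nose_length)
E
```

```text
pics
scene 611.1743258045113 611.1743258045113 325.34402580685554 243.32966728259345 [[0.314, 0.949, -0.009, -175.31], [0.723, -0.245, -0.646, -329.804], [-0.616, 0.197, -0.763, 1907.498], [0.0, 0.0, 0.0, 1.0]]
top 571.9245093042387 571.9245093042387 317.5229453129173 233.8686333881933 [[-0.021, -1.0, 0.004, 26.416], [-0.998, 0.021, -0.066, 572.77], [0.066, -0.006, -0.998, 1495.215], [0.0, 0.0, 0.0, 1.0]]
{'t': 0.1, 'joint_pos': array([-1.36510506e+00,  8.78584157e-02,  1.37207325e+00, -5.40140371e-06,
        1.68358724e+00, -1.03074372e-01]), 'joint_vel': array([-0.0005048 , -0.00319195, -0.00422113,  0.00053722, -0.00136845,
        0.00176939]), 'joint_torque': array([ 1.55958165e-03, -3.41253912e+01, -3.03300083e+01,  7.18680024e-02,
        3.04331887e-02, -9.10778567e-05]), 'tcp_pos': array([ 167.04813879, -523.53383348,  215.44874414]), 'orientation': array([-3.13967607e+00, -1.92856253e-04,  3.08764848e-01]), 'ft_force': array([-0.2013636 , -0.29928494,  0.28325215]), 'wrist_torque': array([ 0.05038988, -0.00059804,  0.0552147 ]), 'finger_force': 0.0, 'width': 0.997969814577165} 11.0
```

View pics/top0.png

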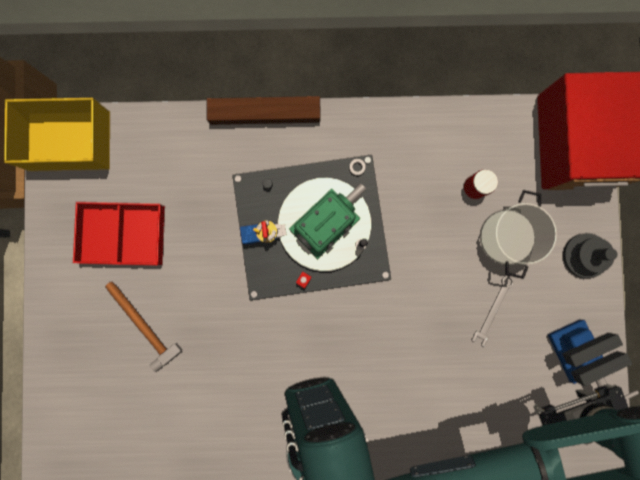

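View pics/scene0.png

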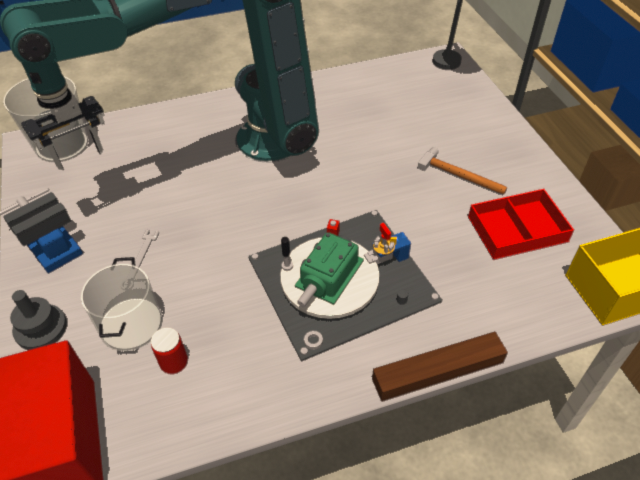

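The top view shows the stand with its turntable centred at about (325,224), the plunger with red knob at (267,232), the handle at (363,245) and the stop block at (303,281). The scene view shows the knob at (386,231) and the handle at (286,248). Next I measure these.

```bash
cat > h.py <<'E'
import numpy as np, cv2
def ray(s,px):
    E=s["extrinsics"];R,t=E[:3,:3],E[:3,3]
    d=R.T@np.array([(px[0]-s["cx"])/s["fx"],(px[1]-s["cy"])/s["fy"],1.]);return -R.T@t,d
def plane(s,px,z):
    o,d=ray(s,px);return o+d*(z-o[2])/d[2]
def two(a,pa,b,pb):
    o1,d1=ray(a,pa);o2,d2=ray(b,pb)
    A=np.c_[d1,-d2];k=np.linalg.lstsq(A,o2-o1,rcond=None)[0]
    p,q=o1+k[0]*d1,o2+k[1]*d2;return (p+q)/2,np.linalg.norm(p-q)
def cloud(s):
    E=s["extrinsics"];z=s["z_map"];v,u=np.indices(z.shape)
    P=np.stack([(u-s["cx"])/s["fx"]*z,(v-s["cy"])/s["fy"]*z,z],-1)
    W=(P-E[:3,3])@E[:3,:3];W[z==0]=np.nan;return W
E
python3 - <<'E'
import pickle,numpy as np,cv2
from h import *
d=pickle.load(open("d0.pkl","rb"));np.set_printoptions(precision=1,suppress=True)
for n,(x0,y0,x1,y1) in dict(top=(225,145,400,310),scene=(240,200,450,365)).items():
    s=d[n];c=s["color"].astype(int);b,g,r=c[...,0],c[...,1],c[...,2]
    roi=np.zeros(b.shape,bool);roi[y0:y1,x0:x1]=1
    W=cloud(s)
    M=dict(white=(c.min(-1)>170),red=(r>130)&(g<70)&(b<70),blue=(b>110)&(r<80),dark=(c.max(-1)<35),brass=(r>150)&(g>110)&(b<90))
    for k,m in M.items():
        q=(m&roi).astype(np.uint8);nn,l,st,ce=cv2.connectedComponentsWithStats(q)
        for i in range(1,nn):
            if st[i,4]>=12:
                w=W[l==i];print(n,k,st[i],ce[i],np.nanmedian(w,0),"zmax",np.nanmax(w[:,2]))
    # base plate corners
    q=((c.max(-1)<90)&roi).astype(np.uint8);q=cv2.morphologyEx(q,cv2.MORPH_CLOSE,np.ones((5,5)))
    cs=max(cv2.findContours(q,0,2)[0],key=cv2.contourArea)
    bx=cv2.boxPoints(cv2.minAreaRect(cs)) if n=="top" else cv2.approxPolyDP(cv2.convexHull(cs),8,True)[:,0]
    print(n,"plate",[plane(s,p,12)[:2].round(1).tolist() for p in bx.astype(float)])
    cv2.imwrite(f"pics/{n}c.png",cv2.resize(s["color"][y0:y1,x0:x1],None,fx=3.6,fy=3.6,interpolation=cv2.INTER_CUBIC))
E
```

```text
top white [365 158   5   4  18] [367.2 159.5] [ 769.5 -122.3   18.6] zmax 22.422267463150135
top white [350 160  15  14  51] [356.8 165.9] [751.6 -92.2  25.9] zmax 33.83132104006952
top white [ 276  178   95   92 3648] [321.4 223.4] [600.2   9.3  44.9] zmax 146.2323104701233
top red [262 221   6  17  70] [264.4 229.7] [577.9 144.6 140.8] zmax 150.08367838615345
top red [296 272  15  16 100] [303.2 279.1] [455.4  53.8  56.2] zmax 66.95180074042717
top blue [240 225  18  18 223] [247.9 233.7] [572.9 191.8  74.7] zmax 83.34058073370595
top dark [244 239  35  11 103] [260.8 244.6] [547.9 161.9  11.9] zmax 19.539586689568193
top brass [267 221   8  14  54] [270.2 226.8] [589.7 135.2  76.1] zmax 115.73136014503852
top brass [254 228   9  13  50] [259.1 233.5] [572.6 161.3  76.9] zmax 105.37522977969336
top plate [[735.0, 240.0], [782.4, -137.2], [447.9, -175.7], [402.4, 196.3]]
scene white [240 200   9   3  16] [243.2 200.5] [ 239.6 -140.1   -2.2] zmax 4.086001412650263
scene white [ 240  200  210   51 3167] [366.6 218.6] [407.5 232.8  -1.2] zmax 7.9608046934566445
scene white [240 217  53
[... 2063 characters left out ...]
] [266.6 348.3] [ 727.8 -196.7   -1.2] zmax 6.503021727939046
scene red [327 220  12  10  61] [332.9 225.6] [460.2  52.4  54.8] zmax 60.489982532295926
scene red [380 222  11  14  74] [385.2 228.4] [580.3 145.  138.9] zmax 146.24290204327338
scene blue [393 233  17  16 153] [401.2 240.5] [581.  195.3  73.7] zmax 79.05222318414381
scene dark [282 241   7  15  90] [285.1 248.1] [550.5 -97.5 125.8] zmax 149.32828129094588
scene brass [387 237   9   9  35] [391.4 240.2] [580.5 167.   87.6] zmax 114.01401985099345
scene brass [374 242  20  12  98] [381.6 248.8] [589.1 136.2  75.8] zmax 88.17362646689904
scene plate [[422.6, 197.1], [740.7, 233.7], [787.8, -134.3], [456.7, -174.7], [419.1, -72.7]]
```

View pics/topc.png

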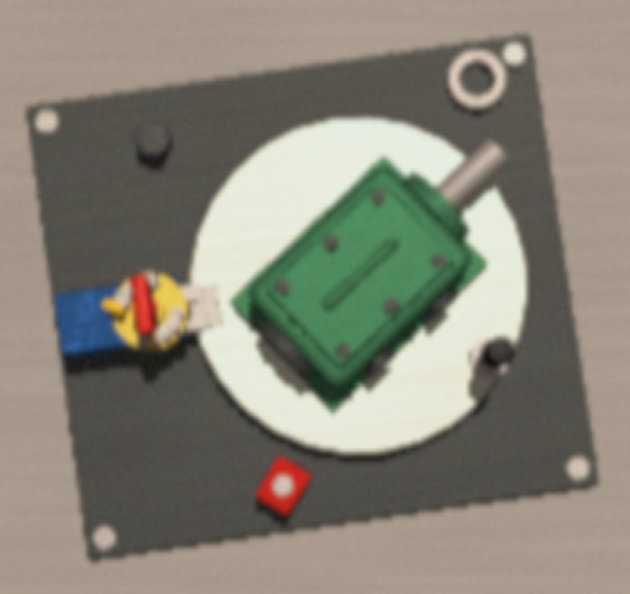

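View pics/scenec.png

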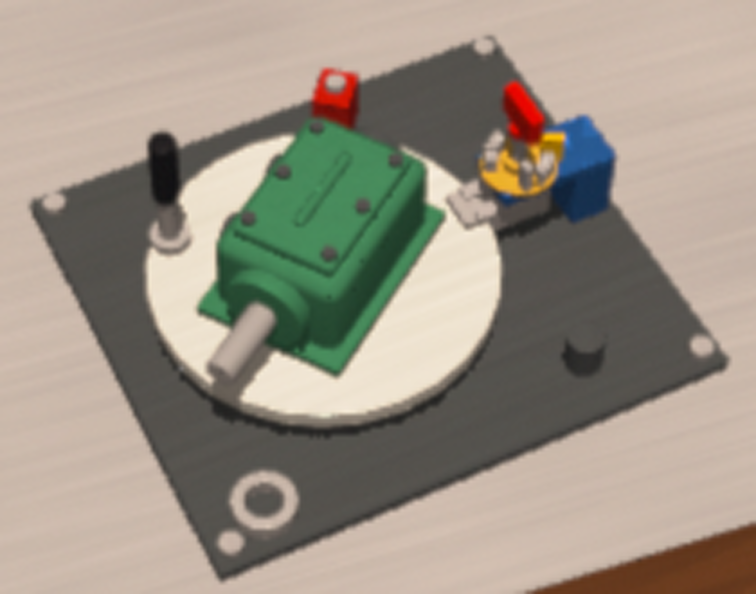

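```bash
cat >> h.py <<'E'
def to(s,goal,yaw):
    "tool-axis shift in units of 50 mm, and turn about tool z in units of 8 deg, to a TCP goal"
    from scipy.spatial.transform import Rotation as Ro
    R=Ro.from_euler("xyz",s["orientation"]);G=Ro.from_euler("xyz",[np.pi,0,yaw])
    return (R.inv().apply(np.array(goal)-s["tcp_pos"])/50).round(3),((R.inv()*G).as_rotvec(degrees=True)/8).round(3)
E
python3 - <<'E'
import pickle,numpy as np,cv2
from scipy.optimize import least_squares
from h import *
from rig import env
d=pickle.load(open("d0.pkl","rb"));np.set_printoptions(precision=1,suppress=True)
for n in d:
    s=d[n];c=s["color"].astype(int);W=cloud(s)
    m=(c.min(-1)>150)&(W[...,2]>30)&(W[...,2]<58)&(np.hypot(W[...,0]-597,W[...,1])<140)
    z=np.nanmedian(W[m][:,2])
    h=cv2.convexHull(max(cv2.findContours(m.astype(np.uint8),0,2)[0],key=cv2.contourArea))[:,0].astype(float)
    P=np.array([plane(s,p,44)[:2] for p in h])
    f=least_squares(lambda q:np.hypot(*(P-q[:2]).T)-q[2],[597,0,122],loss="soft_l1")
    print(n,"disc z",z,f.x)
    for nm,ref,z0 in(("knob",(579,145),128),("handle",(551,-98),105)):
        k=(W[...,2]>z0)&(np.hypot(W[...,0]-ref[0],W[...,1]-ref[1])<30)
        v,u=np.nonzero(k);print(n,nm,len(u),"px",u.mean(),v.mean(),"med",np.median(W[k],0),W[k].min(0),W[k].max(0), "c",c[k].mean(0))
        if nm=="knob":
            (_,_),(ww,hh),a=r=cv2.minAreaRect(W[k][:,:2].astype(np.float32));print(r)
sc=d["scene"];tp=d["top"]
a=lambda x,y:(x/3.6+225-.36,y/3.6+145-.36);b=lambda x,y:(x/3.6+240-.36,y/3.6+200-.36)
print("handle top",two(tp,a(499,352),sc,b(163,138)),"stop bolt",two(tp,a(283,486),sc,b(336,82)))
print("corner plate bolts",[plane(tp,a(*p),14)[:2] for p in((46,121),(514,54),(577,468),(104,537))],[plane(sc,b(*p),14)[:2] for p in((701,345),(231,541),(53,202),(484,46))])
E
```

```text
scene disc z 44.02536062707358 [598.9  -2.3 120.7]
scene knob 91 px 385.13186813186815 229.57142857142858 med [582.6 144.2 138.3] [558.7 137.5 128. ] [603.1 155.2 146.2] c [  8.4  16.1 182.2]
((580.7699584960938, 146.22901916503906), (44.488548278808594, 14.262076377868652), 7.082169055938721)
scene handle 135 px 285.14814814814815 245.01481481481483 med [549.  -96.3 134.2] [ 532.9 -104.9  105. ] [556.6 -85.7 154.5] c [32.2 32.3 35. ]
top disc z 44.92872579472384 [598.8  -3.1 121. ]
top knob 84 px 264.07142857142856 228.73809523809524 med [579.5 144.7 140.8] [560.3 137.9 128.3] [599.8 152.2 150.1] c [ 48.3  62.  190.9]
((580.3771362304688, 144.9674072265625), (39.73031234741211, 11.740800857543945), 7.956178188323975)
top handle 62 px 362.9516129032258 241.98387096774192 med [542.5 -94.6 148.9] [ 533.9 -104.5  108.7] [552.5 -86.3 160.1] c [66.8 72.4 76. ]
handle top (array([541.7, -94.3, 150.8]), np.float64(1.329741892310135)) stop bolt (array([454.2,  54.6,  61.1]), np.float64(2.3156629532644692))
corner plate bolts [array([726.9, 224.9]), array([ 770. , -123.8]), array([ 461.7, -161.7]), array([418.8, 186.2])] [array([722.5, 226.8]), array([ 766. , -120.8]), array([ 458.8, -160.7]), array([415.3, 188.3])]
```

```bash
python3 - <<'E'
from h import *; from rig import env
print(to(env.sense(),[580.4,145.6,205],0.124))
E
```

```text
(array([ 11.943, -10.237,   0.231]), array([-0.014, -0.   ,  1.323]))
```

>>> carry_out --increments '[{"linear": [0.3, -0.25, 0], "dr": [0, 0, 0]}, {"linear": [0.6, -0.52, 0], "dr": [0, 0, 0]}, {"linear": [0.66, -0.57, 0], "dr": [0, 0, 0]}, {"linear": [0.66, -0.57, 0], "dr": [0, 0, 0]}, {"linear": [0.66, -0.57, 0], "dr": [0, 0, 0]}, {"linear": [0.66, -0.57, 0], "dr": [0, 0, 0]}, {"linear": [0.66, -0.57, 0], "dr": [0, 0, 0]}, {"linear": [0.66, -0.57, 0], "dr": [0, 0, 0]}, {"linear": [0.66, -0.57, 0], "dr": [0, 0, 0]}, {"linear": [0.66, -0.57, 0], "dr": [0, 0, 0]}, {"linear": [0.66, -0.57, 0], "dr": [0, 0, 0]}, {"linear": [0.66, -0.57, 0], "dr": [0, 0, 0]}, {"linear": [0.66, -0.57, 0], "dr": [0, 0, 0]}, {"linear": [0.66, -0.57, 0], "dr": [0, 0, 0]}, {"linear": [0.66, -0.57, 0], "dr": [0, 0, 0]}, {"linear": [0.66, -0.57, 0], "dr": [0, 0, 0]}, {"linear": [0.6, -0.5, 0], "dr": [0, 0, 0]}, {"linear": [0.6, -0.5, 0], "dr": [0, 0, 0.4]}, {"linear": [0.4, -0.3, 0], "dr": [0, 0, 0.5]}, {"linear": [0.2, -0.1, 0.2], "dr": [0, 0, 0.4]}]' --claw 40 --squeeze 20

```text
t: 2.1
tcp_pos: [584.1, 142.6, 207.3]
orientation: [-3.141, -0.002, 0.128]
ft_force: [0.0, -0.8, -0.4]
width: 0.427
finger_force: 0.0
```

```bash
python3 - <<'E'
from h import *; from rig import env
w=env.snapshot("wrist");s=env.sense();cv2.imwrite("pics/w1.png",w["color"])
import pickle;pickle.dump((w,s),open("w1.pkl","wb"))
print(s["t"],s["tcp_pos"],s["orientation"],s["joint_pos"][5]);print(to(s,[580.4,145.6,200],0.124))
print(w["fx"],w["cx"],w["cy"])
def pt(u,v,z):
    E=w["extrinsics"];R,t=E[:3,:3],E[:3,3];x,y=(u-w["cx"])/w["fx"],(v-w["cy"])/w["fy"];r=np.hypot(x,y)
    d=R.T@np.array([np.sin(r)*x/r,np.sin(r)*y/r,np.cos(r)]);o=-R.T@t;return o+d*(z-o[2])/d[2]
c=w["color"].astype(int);m=((c[...,2]>110)&(c[...,1]<60)&(c[...,0]<60)).astype(np.uint8)
n,l,st,ce=cv2.connectedComponentsWithStats(m)
for i in range(1,n):
    if st[i,4]>100:print(st[i],ce[i],pt(*ce[i],141),"minrect",[pt(*p,141)[:2].round(1) for p in cv2.boxPoints(cv2.minAreaRect(np.argwhere(l==i)[:,::-1].astype(np.float32)))])
E
```

```text
2.15 [583.65629827 142.30942426 204.02582352] [-3.14043020e+00  2.24339493e-03  1.26940172e-01] 1.5881043889250732
(array([-0.056, -0.073,  0.081]), array([-0.008,  0.016,  0.021]))
371.64829954431775 318.4334523684226 235.0880665053708
[   0  117   62  142 5811] [ 36.62071933 185.80777835] [609.41718738 370.54663624 141.        ] minrect [array([539. , 432.7]), array([665.2, 418.2]), array([663.2, 344.4]), array([551.3, 350.4])]
[ 77 121   7 129 387] [ 79.09302326 184.98966408] [613.31467207 324.61330447 141.        ] minrect [array([561.9, 331.6]), array([660.8, 326.7]), array([660.8, 322.1]), array([562.5, 326.7])]
[304 225  23  58 654] [313.61314985 251.00458716] [586.19390987 145.30329468 141.        ] minrect [array([603.3, 153.8]), array([605.1, 139.5]), array([564.8, 134. ]), array([562.9, 149.1])]
```

View pics/w1.png

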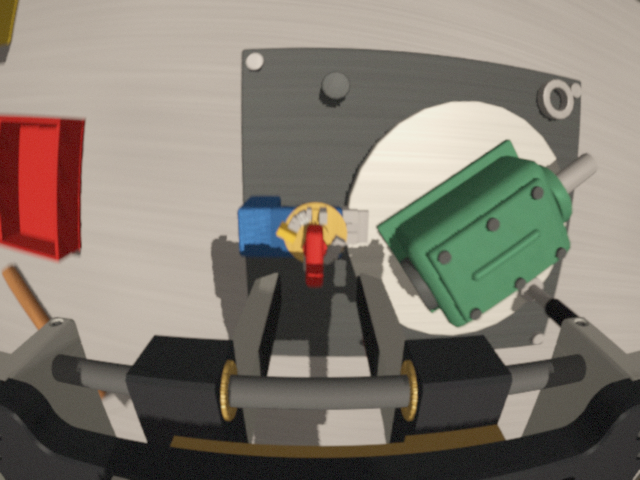

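The wrist view shows the knob at (314,251), centred between the fingers at columns 262 and 372. I'm descending to it.

>>> carry_out --increments '[{"linear": [-0.06, -0.065, 0.2], "dr": [0, 0, 0.02]}, {"linear": [0, 0, 0.3], "dr": [0, 0, 0]}, {"linear": [0, 0, 0.3], "dr": [0, 0, 0]}, {"linear": [0, 0, 0.3], "dr": [0, 0, 0]}, {"linear": [0, 0, 0.3], "dr": [0, 0, 0]}, {"linear": [0, 0, 0.2], "dr": [0, 0, 0]}, {"linear": [0, 0, 0.04], "dr": [0, 0, 0]}, {"linear": [0, 0, 0], "dr": [0, 0, 0]}, {"linear": [0, 0, 0], "dr": [0, 0, 0]}]'

```text
t: 3.05
tcp_pos: [580.9, 141.9, 125.3]
orientation: [3.142, -0.002, 0.124]
ft_force: [0.4, -0.3, -0.3]
width: 0.425
finger_force: 0.0
```

>>> carry_out --increments '[{"linear": [0, 0, 0], "dr": [0, 0, 0]}, {"linear": [0, 0, 0], "dr": [0, 0, 0]}, {"linear": [0, 0, 0], "dr": [0, 0, 0]}, {"linear": [0, 0, 0], "dr": [0, 0, 0]}, {"linear": [0, 0, 0], "dr": [0, 0, 0]}, {"linear": [0, 0, 0], "dr": [0, 0, 0]}, {"linear": [0, 0, 0], "dr": [0, 0, 0]}, {"linear": [0, 0, 0], "dr": [0, 0, 0]}]' --claw 0 --squeeze 35

```text
t: 3.85
tcp_pos: [580.2, 144.2, 124.9]
orientation: [-3.137, -0.001, 0.126]
ft_force: [-1.0, 5.7, 1.8]
width: 0.127
finger_force: 35.0
```

```bash
python3 - <<'E'
from rig import env
s=env.sense()
for k in("t","tcp_pos","orientation","ft_force","wrist_torque","width","finger_force"):print(k,s[k])
E
```

```text
t 3.85
tcp_pos [580.23084517 144.23376375 124.90890566]
orientation [-3.13743430e+00 -9.87211928e-04  1.25762242e-01]
ft_force [-0.95458163  5.71948013  1.76339212]
wrist_torque [ 0.90615541  0.11593779 -0.04194111]
width 0.12745225093493934
finger_force 35.000102519989014
```

>>> carry_out --increments '[{"linear": [0, -0.05, 0], "dr": [0, 0, 0]}, {"linear": [0, 0, 0], "dr": [0, 0, 0]}, {"linear": [0, 0, 0], "dr": [0, 0, 0]}, {"linear": [0, 0, 0], "dr": [0, 0, 0]}]' --squeeze 50

```text
t: 4.25
tcp_pos: [580.2, 144.6, 124.9]
orientation: [-3.141, -0.001, 0.125]
ft_force: [0.3, 1.7, 2.1]
width: 0.122
finger_force: 50.0
```

>>> carry_out --increments '[{"linear": [0, 0, -0.04], "dr": [0, 0, 0]}, {"linear": [0, 0, -0.04], "dr": [0, 0, 0]}, {"linear": [0, 0, -0.04], "dr": [0, 0, 0]}, {"linear": [0, 0, -0.04], "dr": [0, 0, 0]}, {"linear": [0, 0, -0.04], "dr": [0, 0, 0]}, {"linear": [0, 0, 0], "dr": [0, 0, 0]}, {"linear": [0, 0, 0], "dr": [0, 0, 0]}, {"linear": [0, 0, 0], "dr": [0, 0, 0]}]'

```text
t: 5.05
tcp_pos: [579.9, 144.5, 130.7]
orientation: [-3.141, 0.002, 0.124]
ft_force: [4.5, 2.9, -12.1]
width: 0.122
finger_force: 50.0
```

>>> carry_out --increments '[{"linear": [0.03, -0.02, -0.04], "dr": [0, 0, 0]}, {"linear": [0, 0, -0.04], "dr": [0, 0, 0]}, {"linear": [0, 0, -0.04], "dr": [0, 0, 0]}, {"linear": [0, 0, -0.04], "dr": [0, 0, 0]}, {"linear": [0, 0, -0.02], "dr": [0, 0, 0]}, {"linear": [0, 0, 0], "dr": [0, 0, 0]}, {"linear": [0, 0, 0], "dr": [0, 0, 0]}, {"linear": [0, 0, 0], "dr": [0, 0, 0]}]'

```text
t: 5.85
tcp_pos: [580.2, 144.9, 141.2]
orientation: [3.141, 0.004, 0.124]
ft_force: [2.2, -1.0, -25.3]
width: 0.125
finger_force: 50.0
```

```bash
cat > st.py <<'E'
from rig import env
s=env.sense()
for k in("t","tcp_pos","orientation","ft_force","wrist_torque","width","finger_force"):print(k,s[k])
E
python3 st.py
```

```text
t 5.85
tcp_pos [580.1529655  144.89040281 141.16681952]
orientation [3.14058617 0.00440527 0.12418425]
ft_force [  2.2237368   -0.95569161 -25.29714603]
wrist_torque [-0.19116219 -0.78222627  0.08255293]
width 0.12505234239930904
finger_force 49.99107778072357
```

>>> carry_out --increments '[{"linear": [0.01, 0, 0.04], "dr": [0, 0, 0]}, {"linear": [0, 0, 0.03], "dr": [0, 0, 0]}, {"linear": [0, 0, 0], "dr": [0, 0, 0]}, {"linear": [0, 0, 0], "dr": [0, 0, 0]}, {"linear": [0, 0, 0], "dr": [0, 0, 0]}]'

```text
t: 6.35
tcp_pos: [580.7, 145.0, 140.2]
orientation: [3.141, 0.003, 0.124]
ft_force: [-4.7, -3.3, -15.7]
width: 0.123
finger_force: 50.0
```

```bash
python3 st.py
```

```text
t 6.35
tcp_pos [580.65030219 145.04490813 140.24007232]
orientation [3.14062628e+00 2.82027951e-03 1.24369314e-01]
ft_force [ -4.74990124  -3.3172594  -15.72246436]
wrist_torque [-0.64304587  0.78907438  0.00408915]
width 0.12320508480877779
finger_force 49.99440014362335
```

>>> carry_out --increments '[{"linear": [-0.02, 0.01, 0.02], "dr": [0, 0, 0]}, {"linear": [0, 0, 0], "dr": [0, 0, -0.3]}, {"linear": [0, 0, 0], "dr": [0, 0, -0.4]}, {"linear": [0, 0, 0], "dr": [0, 0, -0.4]}, {"linear": [0, 0, 0], "dr": [0, 0, -0.4]}, {"linear": [0, 0, 0], "dr": [0, 0, -0.4]}, {"linear": [0, 0, 0], "dr": [0, 0, -0.4]}, {"linear": [0, 0, 0], "dr": [0, 0, -0.4]}, {"linear": [0, 0, 0], "dr": [0, 0, -0.3]}, {"linear": [0, 0, 0], "dr": [0, 0, 0]}, {"linear": [0, 0, 0], "dr": [0, 0, 0]}]'

```text
t: 7.45
tcp_pos: [580.3, 145.6, 139.2]
orientation: [-3.14, 0.0, 0.543]
ft_force: [-5.0, -0.6, -15.5]
width: 0.125
finger_force: 50.0
```

```bash
python3 st.py
```

```text
t 7.45
tcp_pos [580.29938657 145.58552267 139.19172626]
orientation [-3.14020558e+00  4.62281447e-04  5.42977406e-01]
ft_force [ -5.0302133   -0.55412607 -15.50442   ]
wrist_torque [ 0.00399927  0.84833789 -0.02312785]
width 0.12481084430132887
finger_force 49.994473457336426
```

>>> carry_out --increments '[{"linear": [0, 0, 0], "dr": [0, 0, -0.4]}, {"linear": [0, 0, 0], "dr": [0, 0, -0.4]}, {"linear": [0, 0, 0], "dr": [0, 0, -0.4]}, {"linear": [0, 0, 0], "dr": [0, 0, -0.4]}, {"linear": [0, 0, 0], "dr": [0, 0, -0.4]}, {"linear": [0, 0, 0], "dr": [0, 0, -0.3]}, {"linear": [0, 0, 0], "dr": [0, 0, 0]}, {"linear": [0, 0, 0], "dr": [0, 0, 0]}]'

```text
t: 8.25
tcp_pos: [580.0, 146.0, 138.9]
orientation: [-3.139, 0.0, 0.865]
ft_force: [-5.0, 1.3, -16.7]
width: 0.126
finger_force: 50.0
```

```bash
python3 st.py; python3 - <<'E'
from rig import env
import cv2
for n in("scene","top"):
    c=env.snapshot(n)["color"];x,y=(350,190) if n=="scene" else (235,195)
    cv2.imwrite(f"pics/{n}k.png",cv2.resize(c[y:y+80,x:x+80],None,fx=6,fy=6,interpolation=cv2.INTER_CUBIC))
E
```

```text
t 8.25
tcp_pos [579.95960119 146.02197409 138.91678225]
orientation [-3.13889776e+00  2.29249013e-05  8.64532910e-01]
ft_force [ -4.96426393   1.28641361 -16.69913277]
wrist_torque [0.09998479 0.9423436  0.06918776]
width 0.12559506971157383
finger_force 49.99437153339386
```

View pics/scenek.png

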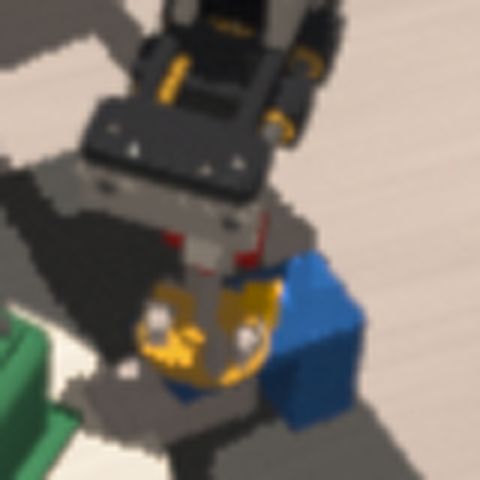

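The scene crop shows the blade held in the fingers above the yellow crown, with the stop next to the blue bracket still ahead. I'll creep now and watch the torque.

>>> carry_out --increments '[{"linear": [-0.01, 0, 0], "dr": [0, 0, -0.15]}, {"linear": [0, 0, 0], "dr": [0, 0, -0.15]}, {"linear": [0, 0, 0], "dr": [0, 0, -0.1]}, {"linear": [0, 0, 0], "dr": [0, 0, 0]}, {"linear": [0, 0, 0], "dr": [0, 0, 0]}]' --squeeze 40

```text
t: 8.85
tcp_pos: [579.8, 146.0, 139.0]
orientation: [-3.139, -0.001, 0.921]
ft_force: [-5.2, 2.3, -16.9]
width: 0.124
finger_force: 40.0
```

```bash
python3 st.py
```

```text
t 8.85
tcp_pos [579.80793058 146.00893961 139.00271929]
orientation [-3.13883411e+00 -1.01471605e-03  9.20546086e-01]
ft_force [ -5.2421569    2.25565611 -16.93334885]
wrist_torque [0.24710403 0.84639504 0.01425651]
width 0.12411660578755616
finger_force 39.995554089546204
```

>>> carry_out --increments '[{"linear": [-0.02, -0.02, 0], "dr": [0, 0, -0.15]}, {"linear": [0, 0, 0], "dr": [0, 0, -0.15]}, {"linear": [0, 0, 0], "dr": [0, 0, -0.1]}, {"linear": [0, 0, 0], "dr": [0, 0, 0]}, {"linear": [0, 0, 0], "dr": [0, 0, 0]}]'

```text
t: 9.35
tcp_pos: [579.4, 145.8, 139.3]
orientation: [-3.141, -0.003, 0.977]
ft_force: [-1.7, 5.0, -16.5]
width: 0.125
finger_force: 40.0
```

```bash
python3 st.py
```

```text
t 9.35
tcp_pos [579.41709108 145.78674723 139.27858099]
orientation [-3.14082033e+00 -2.73279965e-03  9.77399259e-01]
ft_force [ -1.70472269   4.96465589 -16.53004241]
wrist_torque [0.93830103 0.49616534 0.01785385]
width 0.12492027588762086
finger_force 39.995489716529846
```

>>> carry_out --increments '[{"linear": [0.03, -0.02, 0], "dr": [0, 0, -0.15]}, {"linear": [0, 0, 0], "dr": [0, 0, -0.15]}, {"linear": [0, 0, 0], "dr": [0, 0, -0.1]}, {"linear": [0, 0, 0], "dr": [0, 0, 0]}, {"linear": [0, 0, 0], "dr": [0, 0, 0]}]'

```text
t: 9.85
tcp_pos: [579.4, 146.1, 139.1]
orientation: [3.141, -0.0, 1.032]
ft_force: [-1.3, 3.3, -15.9]
width: 0.124
finger_force: 40.0
```

```bash
python3 st.py
```

```text
t 9.85
tcp_pos [579.3517695  146.14758439 139.05240279]
orientation [ 3.14133775e+00 -2.28962757e-04  1.03195156e+00]
ft_force [ -1.34201803   3.29730205 -15.94335955]
wrist_torque [0.465587   0.43325719 0.03276616]
width 0.12357748829576183
finger_force 39.9957150220871
```

>>> carry_out --increments '[{"linear": [0.02, 0, 0], "dr": [0, 0, -0.15]}, {"linear": [0, 0, 0], "dr": [0, 0, -0.15]}, {"linear": [0, 0, 0], "dr": [0, 0, -0.1]}, {"linear": [0, 0, 0], "dr": [0, 0, 0]}, {"linear": [0, 0, 0], "dr": [0, 0, 0]}]'

```text
t: 10.35
tcp_pos: [579.4, 146.5, 138.7]
orientation: [-3.141, 0.001, 1.088]
ft_force: [-4.2, -0.8, -14.8]
width: 0.126
finger_force: 40.0
```

```bash
python3 st.py
```

```text
t 10.35
tcp_pos [579.43620034 146.51328221 138.72853948]
orientation [-3.14130530e+00  1.42173191e-03  1.08769044e+00]
ft_force [ -4.24637038  -0.84674797 -14.7667331 ]
wrist_torque [-0.13367269  0.7876453   0.02545301]
width 0.12564322546034162
finger_force 39.995686411857605
```

>>> carry_out --increments '[{"linear": [0, -0.02, 0], "dr": [0, 0, -0.15]}, {"linear": [0, 0, 0], "dr": [0, 0, -0.15]}, {"linear": [0, 0, 0], "dr": [0, 0, -0.1]}, {"linear": [0, 0, 0], "dr": [0, 0, 0]}, {"linear": [0, 0, 0], "dr": [0, 0, 0]}]'

```text
t: 10.85
tcp_pos: [579.1, 146.9, 139.0]
orientation: [3.141, 0.001, 1.143]
ft_force: [-2.7, -3.8, -16.6]
width: 0.123
finger_force: 40.0
```

```bash
python3 st.py
```

```text
t 10.85
tcp_pos [579.13205761 146.85333301 139.0029704 ]
orientation [3.14053434e+00 9.58818290e-04 1.14341200e+00]
ft_force [ -2.66546453  -3.77019494 -16.56018691]
wrist_torque [-0.78029073  0.39403611  0.00119296]
width 0.12305311086877566
finger_force 39.99578654766083
```

>>> carry_out --increments '[{"linear": [-0.03, 0, 0], "dr": [0, 0, -0.1]}, {"linear": [0, 0, 0], "dr": [0, 0, -0.15]}, {"linear": [0, 0, 0], "dr": [0, 0, -0.1]}, {"linear": [0, 0, 0], "dr": [0, 0, 0]}, {"linear": [0, 0, 0], "dr": [0, 0, 0]}]'

```text
t: 11.35
tcp_pos: [578.8, 146.6, 139.3]
orientation: [3.14, -0.001, 1.193]
ft_force: [0.3, -1.5, -16.5]
width: 0.125
finger_force: 40.0
```

```bash
python3 st.py
```

```text
t 11.35
tcp_pos [578.79447153 146.55056155 139.26911495]
orientation [ 3.14033255e+00 -1.19220278e-03  1.19296820e+00]
ft_force [  0.29193748  -1.4983078  -16.54230034]
wrist_torque [-0.21026986 -0.14413159  0.00626913]
width 0.1249347748810583
finger_force 39.9959135055542
```

>>> carry_out --increments '[{"linear": [0, 0, 0], "dr": [0, 0, -0.1]}, {"linear": [0, 0, 0], "dr": [0, 0, -0.15]}, {"linear": [0, 0, 0], "dr": [0, 0, -0.1]}, {"linear": [0, 0, 0], "dr": [0, 0, 0]}, {"linear": [0, 0, 0], "dr": [0, 0, 0]}]'

```text
t: 11.85
tcp_pos: [578.7, 146.4, 139.2]
orientation: [3.141, -0.001, 1.242]
ft_force: [2.6, 0.4, -15.8]
width: 0.128
finger_force: 40.0
```

```bash
python3 st.py
```

```text
t 11.85
tcp_pos [578.72624152 146.44097625 139.18455942]
orientation [ 3.14051089e+00 -1.02769894e-03  1.24155573e+00]
ft_force [  2.62761606   0.38252114 -15.78743132]
wrist_torque [ 0.05989892 -0.55690774 -0.06952625]
width 0.1275044295723501
finger_force 39.99579191207886
```

>>> carry_out --increments '[{"linear": [0, 0, 0], "dr": [0, 0, -0.1]}, {"linear": [0, 0, 0], "dr": [0, 0, -0.05]}, {"linear": [0, 0, 0], "dr": [0, 0, 0]}, {"linear": [0, 0, 0], "dr": [0, 0, 0]}, {"linear": [0, 0, 0], "dr": [0, 0, 0]}]'

```text
t: 12.35
tcp_pos: [578.9, 146.4, 139.2]
orientation: [3.14, -0.001, 1.262]
ft_force: [4.8, 1.4, -16.0]
width: 0.124
finger_force: 40.0
```

```bash
python3 st.py
```

```text
t 12.35
tcp_pos [578.85871135 146.41718219 139.20457055]
orientation [ 3.14020104e+00 -1.04876562e-03  1.26238475e+00]
ft_force [  4.78915248   1.40440344 -15.96894305]
wrist_torque [ 0.33135081 -0.79787387 -0.13306339]
width 0.1242774794252026
finger_force 40.01124322414398
```

>>> carry_out --increments '[{"linear": [0.01, 0.03, 0], "dr": [0, 0, 0.1]}, {"linear": [0, 0, 0.02], "dr": [0, 0, 0.05]}, {"linear": [0, 0, 0.02], "dr": [0, 0, 0]}, {"linear": [0, 0, 0.02], "dr": [0, 0, 0]}, {"linear": [0, 0, 0.02], "dr": [0, 0, 0]}, {"linear": [0, 0, 0], "dr": [0, 0, 0]}, {"linear": [0, 0, 0], "dr": [0, 0, 0]}, {"linear": [0, 0, 0], "dr": [0, 0, 0]}]'

```text
t: 13.15
tcp_pos: [579.1, 146.3, 134.7]
orientation: [-3.14, 0.0, 1.242]
ft_force: [-4.2, 2.4, -15.3]
width: 0.122
finger_force: 40.0
```

```bash
python3 st.py
```

```text
t 13.15
tcp_pos [579.10433309 146.33682236 134.73670958]
orientation [-3.13989473e+00  4.35004243e-04  1.24166521e+00]
ft_force [ -4.2013482    2.39591775 -15.2968808 ]
wrist_torque [ 0.4283123   0.49448561 -0.00841155]
width 0.12243037758124456
finger_force 39.99585449695587
```

>>> carry_out --increments '[{"linear": [-0.01, -0.02, 0.02], "dr": [0, 0, 0]}, {"linear": [0, 0, 0.02], "dr": [0, 0, 0]}, {"linear": [0, 0, 0.02], "dr": [0, 0, 0]}, {"linear": [0, 0, 0], "dr": [0, 0, 0]}, {"linear": [0, 0, 0], "dr": [0, 0, 0]}, {"linear": [0, 0, 0], "dr": [0, 0, 0]}]'

```text
t: 13.75
tcp_pos: [578.9, 146.3, 133.9]
orientation: [3.14, -0.001, 1.242]
ft_force: [-4.1, 2.7, -4.7]
width: 0.123
finger_force: 40.0
```

```bash
python3 st.py
```

```text
t 13.75
tcp_pos [578.94687182 146.31929605 133.89906858]
orientation [ 3.14013278e+00 -1.15659192e-03  1.24168725e+00]
ft_force [-4.05889698  2.72934027 -4.72079533]
wrist_torque [ 0.46910898  0.95340956 -0.0544853 ]
width 0.12317450266931058
finger_force 39.9983024597168
```

>>> carry_out --increments '[{"linear": [0, 0, 0.02], "dr": [0, 0, 0]}, {"linear": [0, 0, 0], "dr": [0, 0, 0]}, {"linear": [0, 0, 0], "dr": [0, 0, 0]}]'

```text
t: 14.05
tcp_pos: [579.0, 146.4, 133.9]
orientation: [3.14, -0.001, 1.242]
ft_force: [-5.8, 1.9, -2.7]
width: 0.124
finger_force: 40.0
```

>>> carry_out --increments '[{"linear": [0, 0, 0], "dr": [0, 0, 0]}, {"linear": [0, 0, 0], "dr": [0, 0, 0]}, {"linear": [0, 0, 0], "dr": [0, 0, 0]}, {"linear": [0, 0, 0], "dr": [0, 0, 0]}, {"linear": [0, 0, 0], "dr": [0, 0, 0]}]' --claw 36

```text
t: 14.55
tcp_pos: [579.5, 145.8, 131.8]
orientation: [3.139, -0.001, 1.241]
ft_force: [-0.2, -0.8, -0.0]
width: 0.381
finger_force: 0.0
```

>>> carry_out --increments '[{"linear": [0, 0, -0.1], "dr": [0, 0, 0]}, {"linear": [0, 0, -0.3], "dr": [0, 0, 0]}, {"linear": [0, 0, -0.4], "dr": [0, 0, 0]}, {"linear": [0, 0, -0.4], "dr": [0, 0, 0]}, {"linear": [0, 0, -0.3], "dr": [0, 0, 0]}, {"linear": [0, 0, 0], "dr": [0, 0, 0]}]'

```text
t: 15.15
tcp_pos: [580.3, 146.3, 210.1]
orientation: [3.135, -0.003, 1.242]
ft_force: [-0.1, 0.5, 0.0]
width: 0.384
finger_force: 0.0
```

```bash
python3 st.py; python3 - <<'E'
from h import *; from rig import env
import pickle
d={n:env.snapshot(n) for n in("scene","top","wrist")};pickle.dump(d,open("d1.pkl","wb"))
cv2.imwrite("pics/w2.png",d["wrist"]["color"])
for n in("scene","top"):
    W=cloud(d[n]);k=(W[...,2]>115)&(W[...,2]<170)&(np.hypot(W[...,0]-580,W[...,1]-145.5)<30);c=d[n]["color"].astype(int);k&=(c[...,2]>110)&(c[...,1]<70)
    print(n,k.sum(),np.median(W[k],0) if k.any() else 0,np.percentile(W[k][:,2],95) if k.any() else 0, cv2.minAreaRect(W[k][:,:2].astype(np.float32)) if k.sum()>5 else 0)
E
```

```text
t 15.15
tcp_pos [580.31383393 146.28140686 210.05830364]
orientation [ 3.13537356e+00 -3.07431578e-03  1.24155031e+00]
ft_force [-0.14573988  0.54272544  0.01492804]
wrist_torque [-0.05765622 -0.0297301  -0.00449586]
width 0.38356256507465314
finger_force 0.0
scene 42 [582.93088741 142.68404212 142.59118276] 151.21920061665062 ((583.9832763671875, 144.8084259033203), (31.4352970123291, 9.677508354187012), 69.40888977050781)
top 0 0 0 0
```

View pics/w2.png

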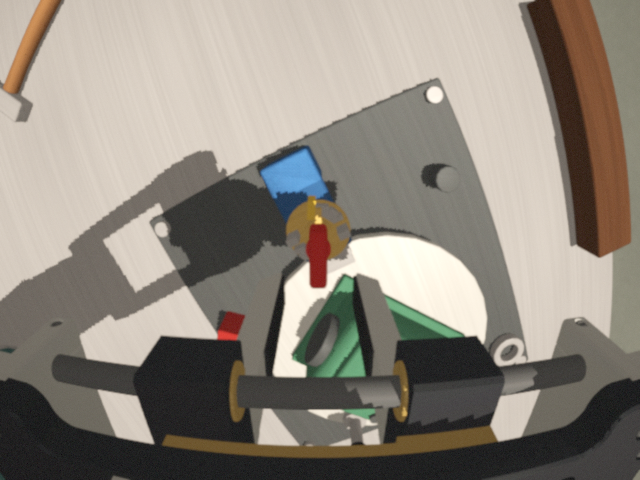

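The wrist view shows the knob at (318,255), still twisted and raised by 9 mm (scene depth agrees), so the rest notch holds it. Next is the handle.

```bash
python3 - <<'E'
from h import *; from rig import env
s=env.sense();g=np.array([542,-94.5,205]);print(to(s,g,1.016))
import pickle
t=pickle.load(open("d1.pkl","rb"))["top"];W=cloud(t);c=t["color"]
k=(W[...,2]>105)&(np.hypot(W[...,0]-542,W[...,1]+94)<30);print(k.sum(),np.median(W[k],0))
E
```

```text
(array([-4.786,  0.867,  0.007]), array([-0.007,  0.006,  1.615]))
62 [542.56845098 -94.41270165 148.90998725]
```

>>> carry_out --increments '[{"linear": [-0.3, 0.06, 0], "dr": [0, 0, 0]}, {"linear": [-0.5, 0.09, 0], "dr": [0, 0, 0]}, {"linear": [-0.6, 0.11, 0], "dr": [0, 0, 0]}, {"linear": [-0.6, 0.11, 0], "dr": [0, 0, 0]}, {"linear": [-0.6, 0.11, 0], "dr": [0, 0, 0]}, {"linear": [-0.6, 0.11, 0], "dr": [0, 0, 0]}, {"linear": [-0.6, 0.11, 0], "dr": [0, 0, 0]}, {"linear": [-0.5, 0.09, 0], "dr": [0, 0, 0]}, {"linear": [-0.3, 0.05, 0], "dr": [0, 0, 0]}, {"linear": [-0.19, 0.03, 0], "dr": [0, 0, 0]}, {"linear": [0, 0, 0], "dr": [0, 0, 0.6]}, {"linear": [0, 0, 0], "dr": [0, 0, 0.6]}, {"linear": [0, 0, 0], "dr": [0, 0, 0.41]}, {"linear": [0, 0, 0], "dr": [0, 0, 0]}, {"linear": [0, 0, 0], "dr": [0, 0, 0]}]' --claw 44

```text
t: 16.8
tcp_pos: [542.3, -94.3, 205.7]
orientation: [-3.141, 0.0, 1.019]
ft_force: [0.2, -0.6, 0.9]
width: 0.469
finger_force: 0.0
```

```bash
python3 - <<'E'
from h import *; from rig import env
s=env.sense();print(s["t"],s["tcp_pos"],to(s,[542,-94.5,122],1.016))
E
```

```text
16.8 [542.3276276  -94.30559058 205.69831682] (array([-0.007, -0.003,  1.674]), array([-0.004,  0.   ,  0.018]))
```

>>> carry_out --increments '[{"linear": [0, 0, 0.2], "dr": [0, 0, 0]}, {"linear": [0, 0, 0.3], "dr": [0, 0, 0]}, {"linear": [0, 0, 0.3], "dr": [0, 0, 0]}, {"linear": [0, 0, 0.3], "dr": [0, 0, 0]}, {"linear": [0, 0, 0.3], "dr": [0, 0, 0]}, {"linear": [0, 0, 0.2], "dr": [0, 0, 0]}, {"linear": [0, 0, 0.07], "dr": [0, 0, 0]}, {"linear": [0, 0, 0], "dr": [0, 0, 0]}, {"linear": [0, 0, 0], "dr": [0, 0, 0]}, {"linear": [0, 0, 0], "dr": [0, 0, 0]}]'

```text
t: 17.8
tcp_pos: [543.0, -94.9, 123.5]
orientation: [3.14, -0.0, 1.017]
ft_force: [-0.6, -0.5, 0.7]
width: 0.469
finger_force: 0.0
```

>>> carry_out --increments '[{"linear": [0, 0, 0], "dr": [0, 0, 0]}, {"linear": [0, 0, 0], "dr": [0, 0, 0]}, {"linear": [0, 0, 0], "dr": [0, 0, 0]}, {"linear": [0, 0, 0], "dr": [0, 0, 0]}, {"linear": [0, 0, 0], "dr": [0, 0, 0]}, {"linear": [0, 0, 0], "dr": [0, 0, 0]}]' --claw 0 --squeeze 15

```text
t: 18.4
tcp_pos: [542.6, -94.8, 122.7]
orientation: [3.141, -0.0, 1.017]
ft_force: [-0.3, 0.4, 1.5]
width: 0.211
finger_force: 15.0
```

```bash
python3 st.py
```

```text
t 18.4
tcp_pos [542.56042155 -94.75615275 122.65373917]
orientation [ 3.14109897e+00 -1.72480576e-05  1.01659733e+00]
ft_force [-0.31351919  0.40071407  1.49097281]
wrist_torque [-0.05294802 -0.07354195 -0.03587218]
width 0.2113492505216633
finger_force 15.00012293457985
```

>>> carry_out --increments '[{"linear": [0, 0.03, 0], "dr": [0, 0, -0.1]}, {"linear": [0.001, 0.06, 0], "dr": [0, 0, -0.2]}, {"linear": [0.002, 0.0905, 0], "dr": [0, 0, -0.3]}, {"linear": [0.002, 0.0905, 0], "dr": [0, 0, -0.3]}, {"linear": [0.002, 0.0905, 0], "dr": [0, 0, -0.3]}, {"linear": [0.002, 0.0905, 0], "dr": [0, 0, -0.3]}, {"linear": [0.002, 0.0905, 0], "dr": [0, 0, -0.3]}, {"linear": [0.002, 0.0905, 0], "dr": [0, 0, -0.3]}, {"linear": [0.001, 0.06, 0], "dr": [0, 0, -0.2]}, {"linear": [0, 0.03, 0], "dr": [0, 0, -0.1]}, {"linear": [0, 0, 0], "dr": [0, 0, 0]}]'

```text
t: 19.5
tcp_pos: [576.2, -107.7, 122.6]
orientation: [3.141, -0.001, 1.353]
ft_force: [-1.7, 4.9, 4.0]
width: 0.207
finger_force: 15.0
```

```bash
cat > sw.py <<'E'
from h import *; from rig import env
s=env.sense();c=np.array([598.9,-2.7]);v=s["tcp_pos"][:2]-c;r=np.hypot(*v);u=v/r
print(s["t"],"theta",np.arctan2(v[1],v[0])+2.125,"r",r,"yaw-1.0166",s["orientation"][2]-1.0166,"Frad",s["ft_force"][:2]@u,"Ftan",s["ft_force"][:2]@[-u[1],u[0]],s["wrist_torque"],s["width"],s["finger_force"])
E
python3 sw.py; python3 - <<'E'
from h import *; from rig import env
t=env.snapshot("top");W=cloud(t);C=np.array([598.9,-2.7]);c=t["color"].astype(int)
E=lambda m:W[m]
# lug (bright, outside the disc) and red block: azimuth ranges around the axis
r=np.hypot(W[...,0]-C[0],W[...,1]-C[1]);az=np.arctan2(W[...,1]-C[1],W[...,0]-C[0])
lug=(r>127)&(r<165)&(W[...,2]>30)&(W[...,2]<65)&(c.min(-1)>90)&(az>1)
red=(r>125)&(r<190)&(c[...,2]>100)&(c[...,1]<60)&(az>2)
for n,m in(("lug",lug),("red",red)):
    print(n,m.sum(),np.percentile(az[m],[0,5,50,95,100]) if m.any() else 0, W[m].min(0),W[m].max(0))
E
```

```text
19.5 theta 0.34099024847136694 r 107.42192439620756 yaw-1.0166 0.3360109608606803 Frad -4.40839737108268 Ftan -2.660931998878923 [0.52381606 0.11967786 0.07341134] 0.20673714942075472 15.000239610671997
lug 172 [1.91582318 1.93696865 2.08538444 2.78780001 2.81661778] [447.65550483  46.46045663  30.82956945] [554.8959515  148.24678214  64.40439835]
red 102 [2.67977423 2.68821215 2.77453573 2.86292639 2.87553282] [433.71057285  36.03968114   5.51182119] [473.38989989  73.90200668  64.35972202]
```

>>> carry_out --increments '[{"linear": [0.02, 0.03, 0], "dr": [0, 0, -0.1]}, {"linear": [0.01, 0.06, 0], "dr": [0, 0, -0.2]}, {"linear": [0.002, 0.0905, 0], "dr": [0, 0, -0.3]}, {"linear": [0.002, 0.0905, 0], "dr": [0, 0, -0.3]}, {"linear": [0.002, 0.0905, 0], "dr": [0, 0, -0.3]}, {"linear": [0.002, 0.0905, 0], "dr": [0, 0, -0.3]}, {"linear": [0.002, 0.0905, 0], "dr": [0, 0, -0.3]}, {"linear": [0.002, 0.0905, 0], "dr": [0, 0, -0.3]}, {"linear": [0.001, 0.06, 0], "dr": [0, 0, -0.2]}, {"linear": [0.001, 0.06, 0], "dr": [0, 0, -0.2]}, {"linear": [0.001, 0.06, 0], "dr": [0, 0, -0.2]}, {"linear": [0, 0.03, 0], "dr": [0, 0, -0.1]}, {"linear": [0, 0, 0], "dr": [0, 0, 0]}, {"linear": [0, 0, 0], "dr": [0, 0, 0]}]'

```text
t: 20.95
tcp_pos: [618.0, -107.5, 122.6]
orientation: [3.141, -0.0, 1.744]
ft_force: [-3.8, 2.7, 4.6]
width: 0.207
finger_force: 15.0
```

```bash
python3 sw.py; python3 - <<'E'
from h import *; from rig import env
t=env.snapshot("top");W=cloud(t);C=np.array([598.9,-2.7]);c=t["color"].astype(int)
cv2.imwrite("pics/t3.png",cv2.resize(t["color"][200:310,240:380],None,fx=5,fy=5,interpolation=cv2.INTER_CUBIC))
E
```

```text
20.95 theta 0.734754813778284 r 106.5478721362894 yaw-1.0166 0.7269653954071091 Frad -3.375565686084799 Ftan -3.2729658314438006 [0.4238874  0.54282144 0.1366246 ] 0.2068629598523327 15.000437200069427
```

View pics/t3.png

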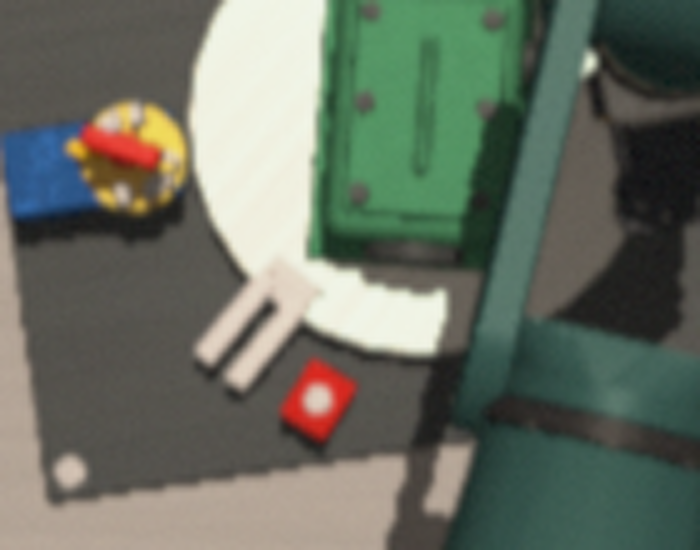

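The crop shows the red knob parked at (120,145). The lug's leading edge near (290,335) is about 15 mm short of the red block's face near (298,385), roughly 0.1 rad, so I'll creep from here.

>>> carry_out --increments '[{"linear": [0.02, 0.03, 0], "dr": [0, 0, -0.1]}, {"linear": [0, 0.03, 0], "dr": [0, 0, -0.1]}, {"linear": [0, 0.03, 0], "dr": [0, 0, -0.1]}, {"linear": [0, 0.03, 0], "dr": [0, 0, -0.1]}, {"linear": [0, 0, 0], "dr": [0, 0, 0]}, {"linear": [0, 0, 0], "dr": [0, 0, 0]}]'

```text
t: 21.6
tcp_pos: [623.8, -106.2, 122.6]
orientation: [-3.142, 0.001, 1.799]
ft_force: [-4.3, 0.6, 5.0]
width: 0.21
finger_force: 15.0
```

```bash
python3 sw.py
```

```text
21.6 theta 0.7899361982649986 r 106.4062151967423 yaw-1.0166 0.782237544099639 Frad -1.6314318898516795 Ftan -4.05177976894604 [0.14875688 0.55894623 0.16796779] 0.21034673599965636 15.000467598438263
```

>>> carry_out --increments '[{"linear": [0, 0.015, 0], "dr": [0, 0, -0.05]}, {"linear": [0, 0.015, 0], "dr": [0, 0, -0.05]}, {"linear": [0, 0.015, 0], "dr": [0, 0, -0.05]}, {"linear": [0, 0.015, 0], "dr": [0, 0, -0.05]}, {"linear": [0, 0, 0], "dr": [0, 0, 0]}]'

```text
t: 22.1
tcp_pos: [626.5, -105.4, 122.7]
orientation: [-3.141, 0.001, 1.827]
ft_force: [-4.3, 0.8, 5.4]
width: 0.21
finger_force: 15.0
```

```bash
python3 sw.py
```

```text
22.1 theta 0.8171456858378023 r 106.32763812412026 yaw-1.0166 0.8101728195237077 Frad -1.8610419608199709 Ftan -3.9122617636441883 [0.15019069 0.55241228 0.18935948] 0.20956290116079146 15.001065284013748
```

>>> carry_out --increments '[{"linear": [0, 0.015, 0], "dr": [0, 0, -0.05]}, {"linear": [0, 0.015, 0], "dr": [0, 0, -0.05]}, {"linear": [0, 0.015, 0], "dr": [0, 0, -0.05]}, {"linear": [0, 0, 0], "dr": [0, 0, 0]}]'

```text
t: 22.5
tcp_pos: [628.6, -104.7, 122.7]
orientation: [-3.141, 0.001, 1.848]
ft_force: [-3.4, 0.5, 5.4]
width: 0.211
finger_force: 15.0
```

```bash
python3 sw.py
```

```text
22.5 theta 0.8379192309805754 r 106.27824723119903 yaw-1.0166 0.8311537647843705 Frad -1.464282242157793 Ftan -3.064501103902867 [0.18168126 0.61504664 0.19104843] 0.21091773372862851 15.001199841499329
```

>>> carry_out --increments '[{"linear": [0, 0.015, 0], "dr": [0, 0, -0.05]}, {"linear": [0, 0.015, 0], "dr": [0, 0, -0.05]}, {"linear": [0, 0.015, 0], "dr": [0, 0, -0.05]}, {"linear": [0, 0, 0], "dr": [0, 0, 0]}]'

```text
t: 22.9
tcp_pos: [630.9, -104.0, 122.6]
orientation: [-3.141, 0.001, 1.869]
ft_force: [-3.2, 1.7, 4.5]
width: 0.211
finger_force: 15.0
```

```bash
python3 sw.py
```

```text
22.9 theta 0.8601544843795297 r 106.25122403154838 yaw-1.0166 0.8520814883865413 Frad -2.531210182650168 Ftan -2.511219426153302 [0.16500585 0.56862832 0.14541228] 0.21091447048893686 15.000676363706589
```

>>> carry_out --increments '[{"linear": [0, 0.015, 0], "dr": [0, 0, -0.05]}, {"linear": [0, 0.015, 0], "dr": [0, 0, -0.05]}, {"linear": [0, 0.015, 0], "dr": [0, 0, -0.05]}, {"linear": [0, 0, 0], "dr": [0, 0, 0]}]'

```text
t: 23.3
tcp_pos: [631.2, -103.9, 122.6]
orientation: [-3.137, -0.0, 1.888]
ft_force: [-8.0, -0.3, 7.4]
width: 0.214
finger_force: 15.0
```

```bash
python3 sw.py; python3 - <<'E'
from h import *; from rig import env
t=env.snapshot("top")
cv2.imwrite("pics/t4.png",cv2.resize(t["color"][245:300,270:330],None,fx=9,fy=9,interpolation=cv2.INTER_CUBIC))
E
```

```text
23.3 theta 0.863201121354986 r 106.2560794957626 yaw-1.0166 0.8718403217351398 Frad -2.1803421847255 Ftan -7.731416410241117 [ 0.03341382  1.21159619 -0.05730106] 0.21383011794676154 15.01789927482605
```

View pics/t4.png

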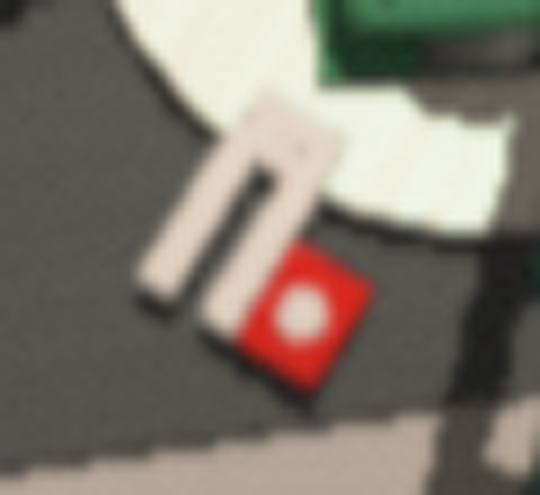

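The crop shows the lug flush against the red block's face, around (265,290). The tangential force has stepped up to 7.7 N and the angle has stalled, so I'm letting go.

>>> carry_out --increments '[{"linear": [0, -0.02, 0], "dr": [0, 0, 0]}, {"linear": [0, 0, 0], "dr": [0, 0, 0]}]'

```text
t: 23.55
tcp_pos: [631.2, -103.9, 122.6]
orientation: [-3.14, 0.0, 1.889]
ft_force: [-6.2, -0.0, 6.5]
width: 0.205
finger_force: 15.0
```

>>> carry_out --increments '[{"linear": [0, 0, 0], "dr": [0, 0, 0]}, {"linear": [0, 0, 0], "dr": [0, 0, 0]}, {"linear": [0, 0, 0], "dr": [0, 0, 0]}, {"linear": [0, 0, 0], "dr": [0, 0, 0]}, {"linear": [0, 0, 0], "dr": [0, 0, 0]}]' --claw 44

```text
t: 24.05
tcp_pos: [632.2, -103.4, 122.1]
orientation: [-3.142, 0.0, 1.889]
ft_force: [-0.1, 0.1, -0.4]
width: 0.47
finger_force: 0.0
```

>>> carry_out --increments '[{"linear": [0, 0, -0.2], "dr": [0, 0, 0]}, {"linear": [0, 0, -0.4], "dr": [0, 0, 0]}, {"linear": [0, 0, -0.5], "dr": [0, 0, 0]}, {"linear": [0, 0, -0.5], "dr": [0, 0, 0]}, {"linear": [0, 0, -0.4], "dr": [0, 0, 0]}, {"linear": [0, 0, -0.2], "dr": [0, 0, 0]}, {"linear": [0, 0, 0], "dr": [0, 0, 0]}, {"linear": [0, 0, 0], "dr": [0, 0, 0]}]'

```text
t: 24.85
tcp_pos: [631.9, -103.3, 231.8]
orientation: [-3.141, -0.0, 1.889]
ft_force: [-0.1, -0.4, 0.4]
width: 0.47
finger_force: 0.0
```

```bash
python3 sw.py; python3 - <<'E'
from h import *; from rig import env
t=env.snapshot("top");s=env.snapshot("scene")
f=lambda c,x,y,w,h,k:cv2.resize(c[y:y+h,x:x+w],None,fx=k,fy=k,interpolation=cv2.INTER_CUBIC)
cv2.imwrite("pics/t5.png",np.hstack([f(t["color"],235,210,100,100,4),f(s["color"],320,190,100,100,4)]))
E
```

```text
24.85 theta 0.8715339060836143 r 105.84663685233939 yaw-1.0166 0.8728360249367377 Frad 0.3676133345620455 Ftan -0.20723558920680987 [-0.02484343 -0.06826486 -0.03721537] 0.46980351306399837 0.0
```

View pics/t5.png

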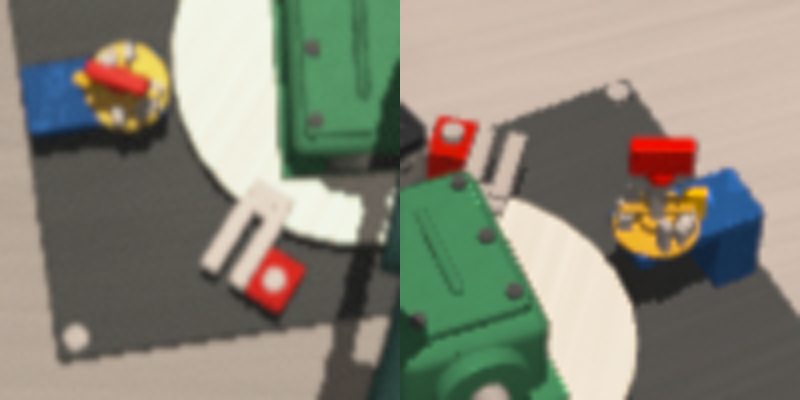

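After release, both views show the lug still touching the block (at (250,270) in the left crop) and the knob up and twisted (at (115,78) left, (660,155) right). The gripper is clear, so I'm handing in.

```bash
python3 -c "
from rig import env
print(env.close_job())"
```

```text
the job is handed in; nothing more can be done
None
```

The plunger is parked in its rest notch, the turntable is swung with its lug resting on the red stop block, the gripper is clear, and the job was handed in after about 25 s; no verdict came back.

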